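Shift the coil winder's feed lever through its H-gate

ROBOT

A 6-joint arm with a two-finger parallel gripper is mounted at the origin on the work surface; the furniture and walls round the work are solid. World frame = base frame: x ahead of the robot, y to its left, z up, the work surface at z = 0. Lengths are in mm, angles in rad, forces in N, time in s.
With the tool pointing down it reaches from about 325 to 850 mm from the base axis. Payload 15.5 kg.
Tool frame: the origin (TCP) lies midway between the tips of the shut fingers; the grasp point (between the pads) lies 19 mm behind it; x points along the fingers, y is the direction in which the jaws open and shut, and the axes are right-handed (so a half turn about x gives the same grasp; the last joint's range is limited). The gripper opens to 91 mm and grips with 3 to 60 N. Pads are 32 mm wide; open, the fingers measure 118 mm over their backs; the gripper's body (76 mm by 178 mm) begins 60 mm behind the grasp point.
Start: joints at [-1.391, 0.494, 1.345, -0, 1.302, -0.096], TCP at [169.598, -601.55, 190.015] pointing down, gripper open.
Joint ranges: [-2.91, 2.91], [-0.82, 2.16], [0.22, 2.67], [-1.22, 4.37], [0.12, 2.79], [-3.08, 3.08]. Speed limits (rad/s): [1.89, 1.89, 2.57, 3.01, 3.01, 3.01].

INTERFACE

Orientations are given as a unit quaternion [w, x, y, z].
In Python, from workcell import manip, jaws, get_obs, cams, spot_in gives the robot as it stands. Calls block until the motion is done:
- manip.move_pose(position, orientation): joint-space move of the TCP to a pose.
- manip.move_l(position, orientation=None, v=150): straight line of the TCP; orientation=None keeps the orientation; v is the mean speed in mm/s.
- manip.movej(angles): joint-space move.
- jaws.ungrasp() and jaws.gripper_close(f_grip=None): open the fingers fully, or close them until they stop; f_grip is the grip in N (None keeps the last).
- manip.dwell(seconds).
- manip.ik(position, orientation): joint angles nearest the present ones, or None.
- get_obs(): the state.
- cams.get_image(name): name is "scene" or "top" or "wrist"; returns (picture, depth): 480x640x3 uint8, red, green, blue; 480x640 float32, mm along the optical axis (not along the pixel's ray), 0 where there is no reading.
- cams.camera_info(name): a dict with "fov_y" (degrees; the focal length in pixels is half the picture's height over the tangent of half this angle, whatever the lens; pixels are square), "cx", "cy" (the principal point, pixels), "pose" (4x4, takes a point from camera to world coordinates); the wrist camera has in their place "hand_eye" (4x4, takes a point from camera to tool coordinates, whose origin is the TCP and whose axes are the tool frame's). Camera axes: x right, y down, z forward; pixel columns grow to the right and rows downward; lengths in mm; the calibration is good to about 2 mm. A picture is of the moment at which its call begins: read the wrist's pose just before it. camera_info takes no time and is no camera call.
A pose or a line that the arm cannot do raises manip.IKError and nothing moves.
- manip.sign_off(): hands the job in, once; it reports no verdict.
Trained networks look in the newest picture that a camera, given by its name, has taken for a name from the list of things; names that differ only in an ending like _2 or _b are one class to them, and where a whole thing is asked for, a point or a joint stands for the part that bears it (a point fixed in the world has none). Each returns a list of dicts, best first, with "confidence" (0 to 1); they miss things now and then, are a little off and sometimes report something else, mostly with a low value. They report only what shows in the picture. A call takes as long as a camera call.
- spot_in(camera, label): "extent" ([left, top, right, bottom] in pixels, round what is visible of it).
The state is a dict: "clock": time; "q": joint angles; "dq": joint speeds; "joint_efforts": joint torques, N m; "position": TCP position; "tool_rot": TCP orientation; "contact_force": force on the tool from outside, world axes, zero at the start; "torque": the same for the moment, N m; "finger_gap": finger opening in mm.
Only numpy, scipy, OpenCV 4.12 (cv2) and the standard library are available. Lean on these libraries where they do the work, as an engineer would, in place of code of your own. Each camera call takes 0.05 s, during which the arm holds its last target.

TASK

The bench coil winder's feed lever is in its park slot (near left, marked by a round boss). Push the lever by its knob with the fingers through the H-gate - out of the slot, across to the other side - and fully home to the end of the slot marked with three raised ribs, then leave it there. Push gently and never pinch or grip the knob; do not disturb the loose things around the machine.

Things in the scene. Friction and masses are not known exactly. Their poses are not given: they have to be found in the camera images.
- winder: grey bench coil winder, fixed; place and yaw vary. Origin on the table under the gearbox's centre (the block, 170 x 160, under an aluminium gate plate whose top is at z 100); x points from its front (robot's side, 'near') to its back ('far'), y to its left, z up. Bed 200 x 340 x 14. Left of the gearbox a spindle with coil and tailstock, up to z 100; right of it a motor, up to z 88.
- gate_center (a point): centre of the H-gate, top of the gate plate, z 100 above the winder's origin, same axes. Two slots along x with centrelines at y +24 (left) and -24 (right), each from x -29 to +29, joined at x 0 by a cross slot along y. Slots are 19 wide, the lever shaft 12 in diameter. Four slot ends: near left, near right, far left, far right.
- knob_center (a point): centre of the lever's black square knob, 38 x 38 x 36 high, sides square to the winder's x and y. The lever swings about a point at z 12 in the winder's frame, 160 below this centre. Knob centre in the winder's frame: upright (0, 0, 172); home at a slot end about (+-41, +-43, 161); at an end of the cross slot about (0, +-47, 165). About 2 N at the knob moves it; it stays where it is left.
- lever_at_gate (a point): point on the shaft's axis at the height of the gate plate (96 mm above the table when upright, 84 mm above the pivot); home at a slot end it is at about (+-21, +-23) mm in the winder's frame
- throw (a joint): lever angle along the winder's x, rad: 0 in the cross slot, about -0.26 home in a near slot, about +0.26 home in a far slot (free to about +-0.03 while in the cross slot)
- cross (a joint): lever angle along the winder's y, rad: 0 in the middle, +0.28 in the left slots, -0.28 in the right slots (free to +-0.02 within a slot; at the ends of the cross slot about +-0.30)
- plate_park: dark index plate 34 x 40 x 3 with one round white boss, on the gate plate at the near left slot end; origin at the centre of its underside, at (-60, 24, 100) mm in the winder's frame
- plate_one: same plate with one raised white rib (26 x 6, 4 high, along the winder's x; total height 7)
- plate_two: same plate with two ribs, 12 mm apart, at the far left slot end (60, 24)
- plate_three: same plate with three ribs, 12 mm apart: marks the slot wanted. Origin at the centre of its underside. It stands at the near right (-60, -24) or the far right (60, -24) slot end (mm, winder's frame), plate_one at the other of these two
- knob_near: near-side face part of the knob (38 mm wide, to the winder's -x), moving with the lever; origin at the part's centre, 14 mm from the knob's centre
- knob_far: far-side face part of the knob (38 mm wide, to +x), moving with the lever; origin at the part's centre, 14 mm from the knob's centre
- knob_left: left-side face part of the knob (to +y), moving with the lever; origin at the part's centre, 14 mm from the knob's centre
- knob_right: right-side face part of the knob (to -y), moving with the lever; origin at the part's centre, 14 mm from the knob's centre
- glue: loose white glue bottle, 57 dia., 184 high, standing to the right of the winder; origin at the centre of its underside
- tape_roll: loose roll of masking tape, 100 dia., 25 high, lying at the near right of the winder; origin at the centre of its underside
- driver: loose screwdriver, 197 long, 28 high, lying in front of the winder; origin at the centre of its underside
- capacitor: loose capacitor, body 21 dia. x 34, with wire leads, lying on the winder's bed in front of the spindle; origin at the centre of its underside
- tweeter: loose tweeter (small loudspeaker), black flange 76 dia., 37 high, standing in front of the winder; origin at the centre of its underside

How it is judged (in metres and radians):
At the end, for the whole second after the job is handed in: the lever stands still, home in the slot with the three-ribbed plate (shaft at the gate within 43.5 mm of that plate's centre, seen from above; about 39 mm when it is hard against the slot's end), and no loose thing is more than 25 mm from where it stood (horizontal distance between lever_at_gate and plate_three below 0.0435 m and velocity of joint throw between -0.05 and 0.05 rad/s and velocity of joint cross between -0.05 and 0.05 rad/s and distance of each of glue, tape_roll, driver, capacitor, tweeter from where it was at the start of the episode below 0.025 m); the robot touches nothing.
It fails at once if the knob is pinched (opposite sides squeezed by the fingers) ((contact force between the fingers and knob_near above 2 N and contact force between the fingers and knob_far above 2 N) or (contact force between the fingers and knob_left above 2 N and contact force between the fingers and knob_right above 2 N)).
It fails at once if the knob is pushed with more than 50 N (contact force between the fingers and knob_near above 50 N or contact force between the fingers and knob_far above 50 N or contact force between the fingers and knob_left above 50 N or contact force between the fingers and knob_right above 50 N).
It fails at once if the glue bottle, tape roll, screwdriver, capacitor, tweeter: one is moved or lifted more than 25 mm (distance of any of glue, tape_roll, driver, capacitor, tweeter from where it was at the start of the episode above 0.025 m).
It also fails if it takes over 48 s, if anything falls off the work surface, if the arm or the gripper's body presses on something with over 40 N, if the wrist force passes 120 N, or if a joint passes its speed limit or range.

## Working session

There is one attempt and no reset: what is moved stays moved. The work goes in short steps, each a Python script; the robot and the scene stay as the last script left them, time stands still between calls to the robot, and variables do not carry over. Pictures are saved under pics/ and viewed, and the job is handed in when it is done.

```bash
mkdir -p pics; ls
cat > h.py <<'E'
import numpy as np, cv2
from workcell import manip, jaws, get_obs, cams, spot_in
def shot(n,f):
    im,d=cams.get_image(n); cv2.imwrite('pics/'+f+'.png',im[:,:,::-1]); np.save('pics/'+f+'.npy',d); return im,d
E
python3 - <<'E'
from h import *
o=get_obs(); print(o)
for n in ("scene","top"):
    shot(n,n+"0"); ci=cams.camera_info(n); print(n,ci)
    for l in ["winder","knob_center","plate_three","plate_one","plate_two","plate_park","glue","tape_roll","driver","capacitor","tweeter"]:
        try:
            r=spot_in(n,l); print(l,[(np.round(a["extent"]),round(a["confidence"],2)) for a in r[:2]])
        except Exception as e: print(l,e)
print(cams.camera_info("wrist"), get_obs()["clock"])
E
```

```text
pics
{'clock': 0.0, 'q': array([-1.39148647e+00,  4.94189671e-01,  1.34610613e+00, -5.67010072e-06,
        1.30255536e+00, -9.55044149e-02]), 'dq': array([ 0.00043651, -0.00115436,  0.00077645,  0.00060162,  0.00044993,
       -0.00066134]), 'joint_efforts': array([ 1.99605420e-03, -8.78814483e+01, -3.81856441e+01,  7.10127060e-02,
        5.32613788e-02, -3.85912119e-05]), 'position': array([ 169.52889053, -601.13581433,  189.44274399]), 'tool_rot': array([-0.09641209, -0.70042115, -0.09730104,  0.70046229]), 'contact_force': array([ 0.45946882,  0.00835674, -0.03065629]), 'torque': array([-0.02066717,  0.02102947, -0.03176978]), 'finger_gap': 91.4367322625736}
scene {'fov_y': 48.16855401627382, 'cx': 313.75175380094856, 'cy': 239.18542488594628, 'pose': array([[-7.61774357e-01, -3.36462571e-01,  5.53617889e-01,
        -7.87398977e+01],
       [-6.47833397e-01,  3.91113054e-01, -6.53714364e-01,
         6.97810777e+02],
       [ 3.42323225e-03, -8.56634997e-01, -5.15911585e-01,
         7.10695718e+02],
       [ 0.00000000e+00,  0.00000000e+00,  0.00000000e+00,
         1.00000000
[... 1639 characters left out ...]
80., 248., 428., 292.]), 0.8), (array([294., 249., 321., 266.]), 0.47)]
driver [(array([220., 323., 314., 344.]), 0.7)]
capacitor [(array([216., 283., 235., 296.]), 0.59)]
tweeter [(array([333., 280., 372., 319.]), 0.61), (array([256., 238., 284., 262.]), 0.21)]
{'fov_y': 69.5756524695877, 'cx': 322.78258998196935, 'cy': 240.56287228996942, 'hand_eye': array([[ 6.33913306e-04, -2.74811803e-01,  9.61497827e-01,
        -1.95550758e+02],
       [ 9.99999757e-01, -1.03998876e-04, -6.89022120e-04,
        -1.27198819e-01],
       [ 2.89346104e-04,  9.61498030e-01,  2.74811670e-01,
        -7.74160483e+01],
       [ 0.00000000e+00,  0.00000000e+00,  0.00000000e+00,
         1.00000000e+00]])} 1.2
```

Run:
```python
import cv2
a=cv2.imread('pics/top0.png')
cv2.imwrite('pics/top0c.png',cv2.resize(a[160:360,160:440],None,fx=2.85,fy=2.85,interpolation=cv2.INTER_CUBIC))
a=cv2.imread('pics/scene0.png')
cv2.imwrite('pics/scene0c.png',cv2.resize(a[190:390,180:440],None,fx=3,fy=3,interpolation=cv2.INTER_CUBIC))
```

```text
(no output)
```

View pics/top0c.png

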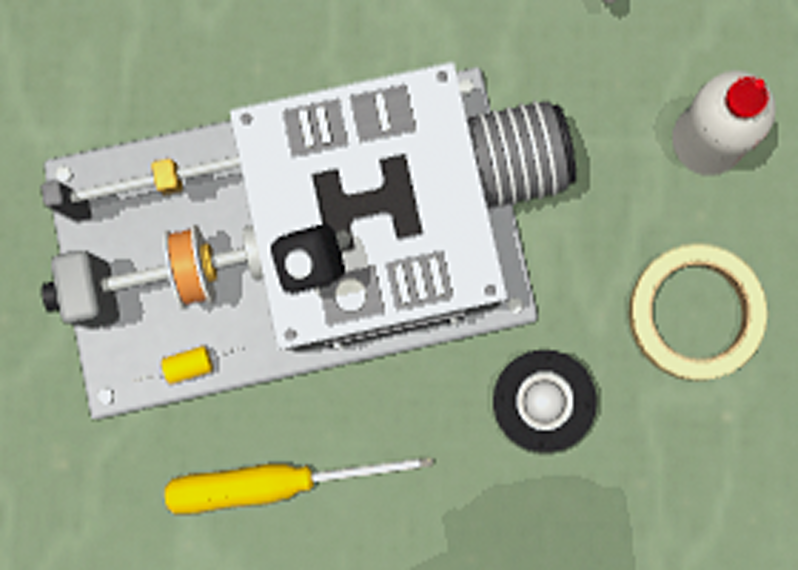

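View pics/scene0c.png

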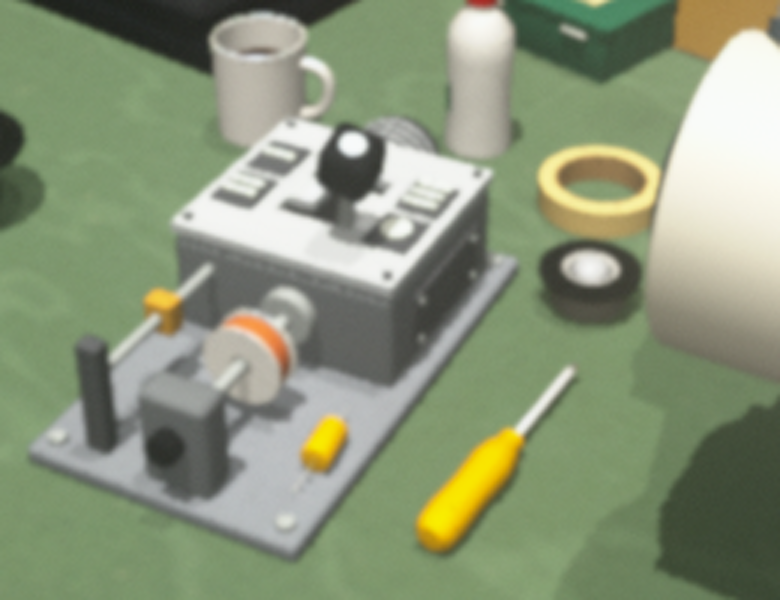

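The near-right plate at top-picture crop (420,278) has three ribs, the far-right one (385,110) has one, and the far-left (315,125) has two. The lever is parked near left at (308,258). Next I'll fit the winder's pose.

```bash
cat >> h.py <<'E'
def deproj(ci,u,v,d=None,z=None,pose=None):
    f=240/np.tan(np.radians(ci["fov_y"]/2)); P=ci["pose"] if pose is None else pose
    r=P[:3,:3]@np.array([(u-ci["cx"])/f,(v-ci["cy"])/f,1.0])
    s=d if d is not None else (z-P[2,3])/r[2]
    return P[:3,3]+s*r
def cloud(ci,d,pose=None):
    f=240/np.tan(np.radians(ci["fov_y"]/2)); P=ci["pose"] if pose is None else pose
    v,u=np.mgrid[:480,:640]
    c=np.stack([(u-ci["cx"])/f*d,(v-ci["cy"])/f*d,d],-1)
    w=c@P[:3,:3].T+P[:3,3]; w[d==0]=np.nan; return w
def rigid(A,B): # A winder -> B world 2D
    a=A.mean(0);b=B.mean(0); X=(A-a);Y=(B-b)
    th=np.arctan2((X[:,0]*Y[:,1]-X[:,1]*Y[:,0]).sum(),(X*Y).sum())
    R=np.array([[np.cos(th),-np.sin(th)],[np.sin(th),np.cos(th)]]); t=b-R@a
    return th,t,Y-X@R.T
E
python3 - <<'E'
from h import *
W=np.array([[-60,24],[60,24],[-60,-24],[60,-24.]])
E={"top":[(272,250,294,272),(259,194,284,215),(293,248.5,321,266),(282,190,304,211)],
"scene":[(302,258,322,279),(251,247,272,258),(313,252,332,262),(263,238,280,248)]}
for n in E:
    ci=cams.camera_info(n)
    B=np.array([deproj(ci,(e[0]+e[2])/2,(e[1]+e[3])/2,z=104)[:2] for e in E[n]])
    th,t,r=rigid(W,B); print(n,th,t,r.round(1))
    w=cloud(ci,np.load(f'pics/{n}0.npy')); im=cv2.imread(f'pics/{n}0.png')
    d=w[...,:2]-t; 
    near=np.hypot(d[...,0],d[...,1])<75
    z=w[...,2][near&(im.min(-1)>190)]; print("plate z",np.nanmedian(z),np.nanpercentile(z,[10,90]))
    zm=np.nanmedian(z)
    m=(np.hypot(d[...,0],d[...,1])<130)&(abs(w[...,2]-zm)<(6))
    m=m.astype(np.uint8); 
    nl,lab,st,c=cv2.connectedComponentsWithStats(m); k=1+np.argmax(st[1:,4]); m=(lab==k)
    v,u=np.nonzero(m)
    hull=cv2.convexHull(np.stack([u,v],1).astype(np.float32))[:,0]
    # project hull px at z=100
    P=np.array([deproj(ci,a,b,z=100)[:2] for a,b in hull]).astype(np.float32)
    rc=cv2.minAreaRect(P); print("rect",rc)
    k=near&(w[...,2]>140)
    if k.any(): print("knob>150 ",np.nanmedian(w[k],0),np.nanpercentile(w[k],[3,97],axis=0))
E
```

```text
top 0.23730099087468712 [571.78255271   4.16818178] [[ 3.8  0.1]
 [-1.1 -2.3]
 [ 0.7  0.1]
 [-3.5  2.1]]
plate z 100.71002664263034 [ 98.30216442 106.51067607]
rect ((570.7396850585938, 4.8125), (170.45779418945312, 160.04701232910156), 13.564282417297363)
knob>150  [524.60736402  35.18573778 178.62241505] [[506.81451008  17.7275705  159.46353007]
 [543.23649744  57.89234422 185.12206013]]
scene 0.22125008260378334 [566.19785458   8.25159505] [[-1.3 -0.2]
 [ 1.  -2.8]
 [-0.8  0.2]
 [ 1.2  2.9]]
plate z 99.2648805390429 [ 97.49362904 105.86560649]
rect ((567.185546875, 7.9385528564453125), (174.275390625, 167.9625701904297), 13.584604263305664)
knob>150  [517.82739397  46.44038918 171.11224724] [[504.53951142  23.98846247 144.63462165]
 [536.08350283  58.89627053 181.75031369]]
```

```bash
cat >> h.py <<'E'
from scipy.spatial.transform import Rotation as Ro
YAW=0.2367
def quat(yaw,flip=1):
    # tool x down; tool z along flip*winder x
    z=flip*np.array([np.cos(yaw),np.sin(yaw),0]); x=np.array([0,0,-1.]); y=np.cross(z,x)
    q=Ro.from_matrix(np.stack([x,y,z],1)).as_quat(); return np.array([q[3],q[0],q[1],q[2]])
def Rq(q): return Ro.from_quat([q[1],q[2],q[3],q[0]]).as_matrix()
E
python3 - <<'E'
from h import *
o=get_obs(); print(Rq(o["tool_rot"]).round(2))
for fl in (1,-1):
    q=quat(YAW,fl)
    for p in ([500,-10,300],[420,-30,260],[640,5,160],[500,35,150]): print(fl,p,np.round(manip.ik(p,q),2))
E
```

```text
[[-0.    0.27 -0.96]
 [ 0.   -0.96 -0.27]
 [-1.   -0.   -0.  ]]
1 [500, -10, 300] [-0.14  0.22  1.47 -0.    1.45 -1.95]
1 [420, -30, 260] [-0.21  0.13  1.7  -0.    1.31 -2.02]
1 [640, 5, 160] [-0.09  0.54  1.34 -0.    1.26 -1.89]
1 [500, 35, 150] [-0.05  0.37  1.7  -0.    1.08 -1.86]
-1 [500, -10, 300] [-0.14  0.22  1.47 -0.    1.45  1.19]
-1 [420, -30, 260] [-0.21  0.13  1.7  -0.    1.31  1.12]
-1 [640, 5, 160] [-0.09  0.54  1.34 -0.    1.26  1.25]
-1 [500, 35, 150] [-0.05  0.37  1.7  -0.    1.08  1.28]
```

Run:
```python
from h import *
o=get_obs(); p=o["position"].copy(); p[2]=320
manip.move_l(p,v=250)
jaws.gripper_close(f_grip=20)
q=quat(YAW); 
manip.move_pose([490,-30,320],q)
o=get_obs(); np.save('pics/w1_pose.npy',np.r_[o["position"],o["tool_rot"]]); shot("wrist","w1")
print(o["clock"],o["position"],o["finger_gap"],o["contact_force"])
for l in ["knob_center","plate_three","plate_one","plate_two","plate_park"]:
    print(l,[(np.round(a["extent"]),round(a["confidence"],2)) for a in spot_in("wrist",l)[:2]])
```

```text
5.5667 [490.09976165 -30.53375876 319.97962358] 0.562564738201839 [-0.57712665 -1.27695121  0.01314   ]
knob_center [(array([344., 247., 395., 286.]), 0.9), (array([336., 215., 369., 245.]), 0.33)]
plate_three [(array([299., 218., 332., 246.]), 0.98)]
plate_one []
plate_two []
plate_park [(array([337., 216., 368., 246.]), 0.68)]
```

View pics/w1.png

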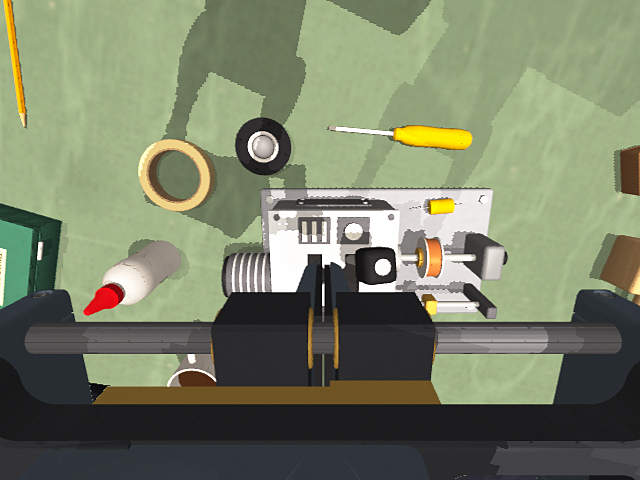

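The wrist view confirms the three-ribbed plate at near right (315,232), the boss plate at (353,231) and the knob at (370,266).

Run:
```python
from h import *
ci=cams.camera_info("wrist"); a=np.load('pics/w1_pose.npy'); T=np.eye(4);T[:3,:3]=Rq(a[3:]);T[:3,3]=a[:3]
P=T@ci["hand_eye"]; w=cloud(ci,np.load('pics/w1.npy'),P)
im=cv2.imread('pics/w1.png')
e=[(337,216,368,246),(299,218,332,246)]
B=np.array([deproj(ci,(x[0]+x[2])/2,(x[1]+x[3])/2,z=104,pose=P)[:2] for x in e]); print(B)
R=np.array([[np.cos(YAW),-np.sin(YAW)],[np.sin(YAW),np.cos(YAW)]])
for c0 in ([570.7,4.8],[567.2,7.9]):
    print("pred",c0,(np.array([[-60,24],[-60,-24]])@R.T+c0).round(1), "knobpred",(np.array([-41,43])@R.T+c0).round(1))
# white gate plate points in winder frame (top est)
c0=np.array([570.7,4.8])
l=(w[...,:2]-c0)@R
m=(np.abs(w[...,2]-100)<5)&(np.abs(l[...,0])<130)&(np.abs(l[...,1])<100)
m[300:]=0
print("z",np.nanmedian(w[...,2][m]))
L=l[m]; print("plate lims x",np.percentile(L[:,0],[0.5,1,99]),"y",np.percentile(L[:,1],[.5,1,99,99.5]))
for n,pp in (("top",None),("wrist",P)):
    if n=="top":
        ct=cams.camera_info("top"); ww=cloud(ct,np.load('pics/top0.npy'))
    else: ww=w
    ll=(ww[...,:2]-c0)@R
    k=(ww[...,2]>150)&(np.abs(ll[...,0]+41)<50)&(np.abs(ll[...,1]-43)<50)
    if n=="wrist":k[300:]=0; k[:, :338]=0
    top=k&(ww[...,2]>np.nanpercentile(ww[...,2][k],50))
    print(n,k.sum(),"knob winder lims",np.percentile(ll[k],[2,98],axis=0).round(1),"z",np.percentile(ww[...,2][k],[5,50,99]).round(1))
```

```text
[[508.09389976  11.67583022]
 [519.91470705 -32.26802642]]
pred [570.7, 4.8] [[506.7  14.1]
 [518.  -32.6]] knobpred [520.8  37. ]
pred [567.2, 7.9] [[503.2  17.2]
 [514.5 -29.5]] knobpred [517.3  40.1]
z 101.05015528314664
plate lims x [-84.71380036 -84.64290741  21.95972804] y [-81.99056987 -81.41104938  76.05128166  76.91334634]
top 481 knob winder lims [[-56.7  23. ]
 [-18.9  62.7]] z [162.3 178.  185.9]
wrist 1437 knob winder lims [[-57.1  20.7]
 [-22.5  60.1]] z [161.3 178.3 185.3]
```

```bash
cat >> h.py <<'E'
C0=np.array([570.7,4.0]); RW=np.array([[np.cos(YAW),-np.sin(YAW)],[np.sin(YAW),np.cos(YAW)]])
Q=quat(YAW)
def wp(x,y,z): return np.r_[C0+RW@[x,y],z]
def wl(p): return np.r_[RW.T@(np.array(p)[:2]-C0),p[2]]
def fw(o): f=o["contact_force"]; return np.r_[RW.T@f[:2],f[2]]
def go(x,y,z,v=150): manip.move_l(wp(x,y,z),Q,v=v)
def push(start,end,step,v,fstop,z):
    s=np.array(start,float);e=np.array(end,float);L=np.linalg.norm(e-s);u=(e-s)/L
    f0=fw(get_obs()); d=0
    while d<L-1e-6:
        d=min(L,d+step); p=s+u*d; go(p[0],p[1],z,v)
        o=get_obs(); f=fw(o)-f0
        print(o["clock"].__round__(2),wl(o["position"]).round(1),f.round(1))
        if -(f[:2]@u)>fstop: print("STOP");break
E
python3 - <<'E'
from h import *
manip.move_pose(wp(-95,43,240),Q); go(-95,43,152,120); manip.dwell(.2)
push((-95,43),(-61,43),4,50,12,152)
E
```

```text
7.67 [-90.6  43.  152.1] [-0.6  0.5 -0.4]
7.92 [-86.8  43.  152. ] [-1.2  1.5  1.2]
8.18 [-82.8  43.  152. ] [-0.7  0.2 -0.3]
8.43 [-78.7  43.  152. ] [-0.6  2.   0.9]
8.68 [-74.8  43.  152. ] [0.4 0.8 0.3]
8.93 [-71.1  43.1 152.1] [-2.5  1.7  5.2]
9.18 [-67.   43.3 152.4] [-6.3  3.6 14. ]
9.43 [-62.9  43.4 152.8] [-8.7  6.4 21.9]
9.68 [-61.  43. 152.] [-3.   1.3  2.4]
```

Run:
```python
from h import *
for n in ("wrist","scene","top"): shot(n,n+"2")
a=cv2.imread('pics/scene2.png'); b=cv2.imread('pics/wrist2.png');c=cv2.imread('pics/top2.png')
cv2.imwrite('pics/c2.png',np.hstack([cv2.resize(x,(400,400)) for x in (a[190:310,220:340],c[180:300,220:340])]))
```

```text
(no output)
```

View pics/c2.png

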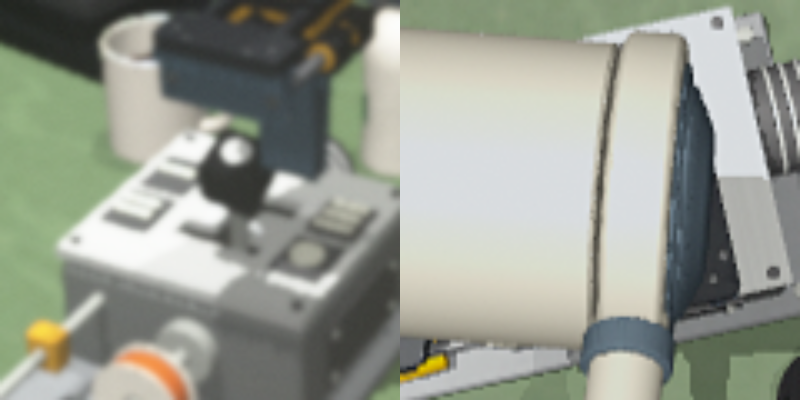

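View pics/wrist2.png

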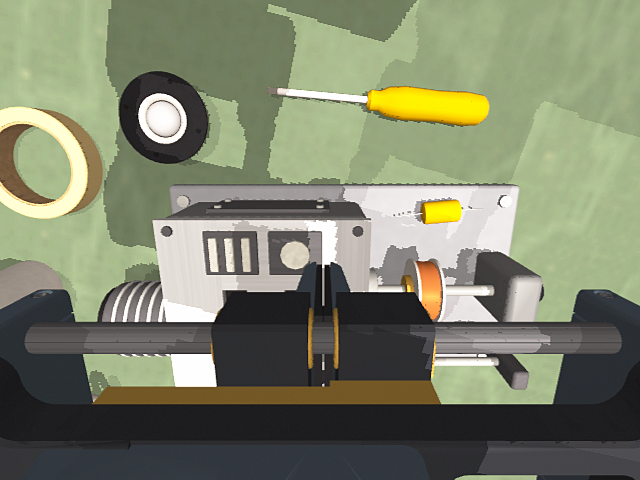

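Run:
```python
from h import *
go(-70,43,152,80); go(-70,44,163,80); manip.dwell(.2)
push((-70,44),(-46,44),4,40,20,163)
```

```text
10.82 [-65.7  44.  162.9] [1.1 1.4 0.3]
11.07 [-61.7  44.  163. ] [1.7 0.6 0.4]
11.32 [-57.7  44.  163. ] [0.9 0.2 0.5]
11.57 [-53.7  44.  163. ] [ 1.5 -0.4  0.1]
11.82 [-49.8  44.  163. ] [0.9 1.6 0.3]
12.07 [-45.8  44.  163. ] [ 0.9 -0.3  1.5]
```

Run:
```python
from h import *
im,d=shot("scene","scene3"); print([(np.round(a["extent"]),a["confidence"]) for a in spot_in("scene","knob_center")[:2]])
w=cloud(cams.camera_info("scene"),d); l=(w[...,:2]-C0)@RW
k=(w[...,2]>135)&(w[...,2]<195)&(abs(l[...,0])<80)&(abs(l[...,1]-43)<32)&(im.max(-1)<75)
print(np.percentile(l[k],[3,50,97],axis=0),np.percentile(w[...,2][k],[3,50,97]))
cv2.imwrite('pics/c3.png',cv2.resize(im[190:310,220:370,::-1],(750,600)))
```

```text
[(array([283., 231., 303., 266.]), 0.69), (array([189., 228., 352., 377.]), 0.58)]
[[-44.85751616  39.51459617]
 [-34.77643428  59.12226319]
 [-13.28607361  65.13534162]] [148.26943945 169.62068835 185.98719467]
```

View pics/c3.png

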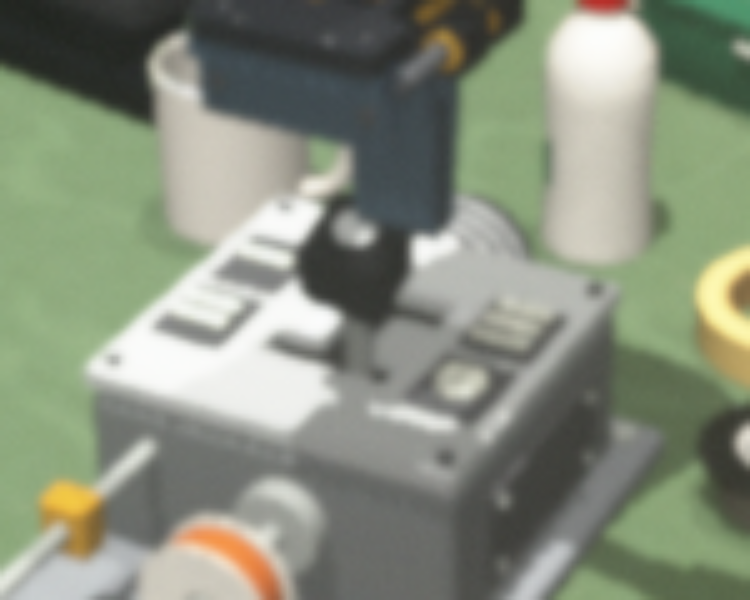

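```bash
cat >> h.py <<'E'
def proj(ci,p,pose=None):
    f=240/np.tan(np.radians(ci["fov_y"]/2)); P=ci["pose"] if pose is None else pose
    c=P[:3,:3].T@(np.array(p)-P[:3,3]); return np.array([ci["cx"]+f*c[0]/c[2],ci["cy"]+f*c[1]/c[2]])
def knobpts(th,cr):
    # rotate about pivot (0,0,12): throw about +y, cross about -x
    R=Ro.from_euler('xy',[-cr,th]).as_matrix() 
    o=[]
    for sz in(-18,18):
        for sx,sy in((-19,-19),(19,-19),(19,19),(-19,19)): o.append(R@[sx,sy,160+sz]+[0,0,12])
    return np.array(o), R@[0,0,160]+[0,0,12]
def overlay(n,f,out,th,cr,tcp=None,box=(220,190,370,310),dxy=(0,0)):
    ci=cams.camera_info(n); im=cv2.imread('pics/'+f+'.png'); s=5; x0,y0,x1,y1=box
    im=cv2.resize(im[y0:y1,x0:x1],None,fx=s,fy=s,interpolation=cv2.INTER_CUBIC)
    def pr(p): q=proj(ci,np.r_[C0+dxy+RW@p[:2],p[2]]); return tuple(int(v) for v in ((q-[x0,y0])*s))
    K,_=knobpts(th,cr)
    E=[(0,1),(1,2),(2,3),(3,0),(4,5),(5,6),(6,7),(7,4),(0,4),(1,5),(2,6),(3,7)]
    for a,b in E: cv2.line(im,pr(K[a]),pr(K[b]),(0,0,255),1)
    g=[pr(p) for p in ((-85,-80,100),(85,-80,100),(85,80,100),(-85,80,100))]
    for i in range(4): cv2.line(im,g[i],g[(i+1)%4],(0,255,0),1)
    if tcp is not None: cv2.circle(im,pr(tcp),4,(255,0,255),-1)
    cv2.imwrite('pics/'+out+'.png',im)
E
python3 - <<'E'
from h import *
print(knobpts(-.26,.28)[1])
overlay("scene","scene3","o3",-.14,.29,(-46,44,163))
overlay("scene","scene0","o0",-.26,.28)
E
```

```text
[-39.530986    44.21690377 160.60069504]
```

View pics/o3.png

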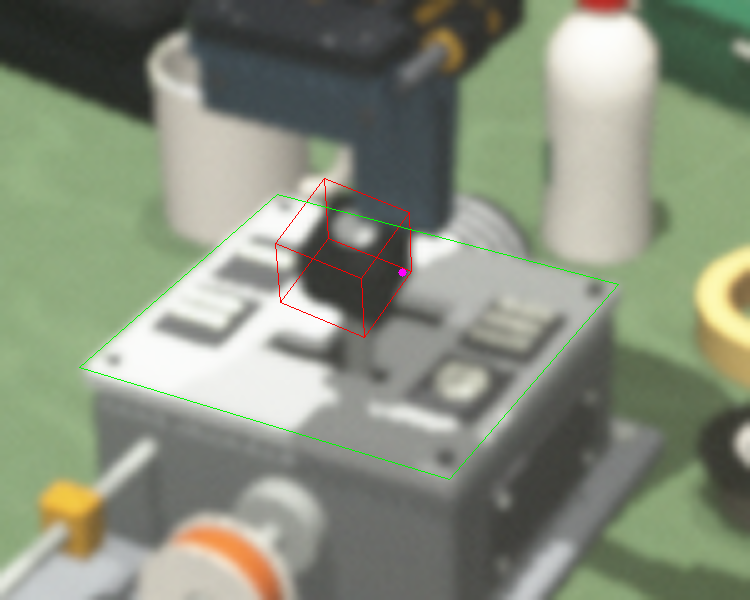

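View pics/o0.png

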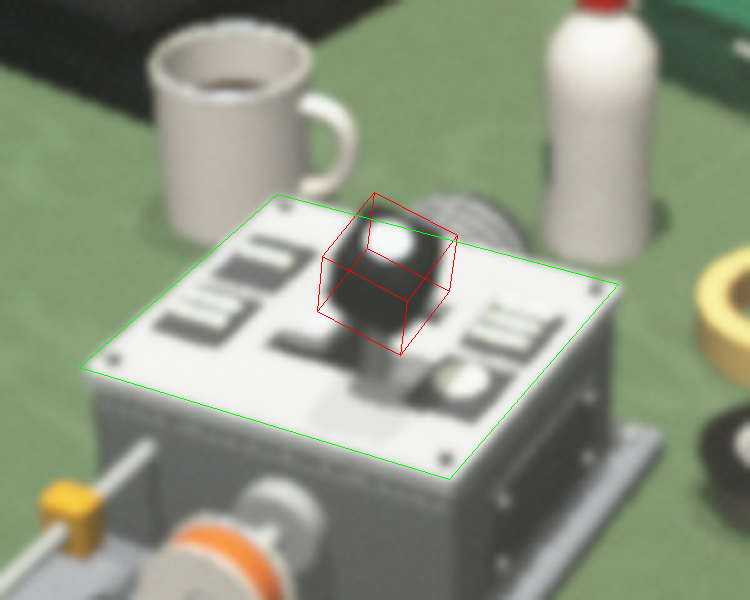

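```bash
cat >> h.py <<'E'
def capmodel(th,cr,n="scene"):
    R=Ro.from_euler('xy',[-cr,th]).as_matrix(); t=R@[0,0,178]+[0,0,12]
    return proj(cams.camera_info(n),np.r_[C0+RW@t[:2],t[2]])
def capfind(f,box=(240,205,330,270)):
    im=cv2.imread('pics/'+f+'.png'); x0,y0,x1,y1=box; g=cv2.GaussianBlur(im,(0,0),1).min(-1)
    m=(g>150).astype(np.uint8); n,lab,st,c=cv2.connectedComponentsWithStats(m)
    return [(c[i].round(1),st[i,4]) for i in range(1,n) if 15<st[i,4]<120 and x0<c[i][0]<x1 and y0<c[i][1]<y1]
E
python3 - <<'E'
from h import *
print(capfind("scene0"),capfind("scene3"))
for a in ((-.26,.28),(-.2,.28),(-.14,.28),(-.1,.28),(-.05,.28),(0,.28),(0,0),(0,-.28),(-.26,-.28)): print(a,capmodel(*a).round(1))
E
```

```text
[(array([297.4, 237.5]), np.int32(66))] [(array([290.9, 236. ]), np.int32(17)), (array([312. , 266.3]), np.int32(40))]
(-0.26, 0.28) [298.2 239.2]
(-0.2, 0.28) [293.6 236.9]
(-0.14, 0.28) [289.  234.9]
(-0.1, 0.28) [285.9 233.7]
(-0.05, 0.28) [282.1 232.4]
(0, 0.28) [278.3 231.3]
(0, 0) [290.4 217.4]
(0, -0.28) [301.9 210.3]
(-0.26, -0.28) [320.7 217.3]
```

Run:
```python
from h import *
im=cv2.imread('pics/scene3.png'); d=np.load('pics/scene3.npy')
w=cloud(cams.camera_info("scene"),d); 
for v in range(226,262,2):
    print(v,' '.join("%d,%d,%d|%s"%(*np.r_[RW.T@(w[v,u,:2]-C0),w[v,u,2]],im[v,u].max()) for u in range(284,314,3)))
```

```text
226 137,-208,29|231 127,-205,33|193 -30,56,206|117 -37,56,208|81 -42,54,208|82 -49,54,210|81 -56,56,213|80 -63,56,215|78 -61,41,207|65 101,-290,-3|141
228 136,-206,24|198 125,-203,28|120 -30,56,202|97 -36,55,203|83 -41,52,203|83 -47,51,204|85 -55,54,207|81 -63,57,211|79 -62,44,204|64 94,-276,0|139
230 153,-234,0|145 -12,36,183|63 -29,55,197|73 -36,55,198|86 -42,54,200|88 -48,54,201|86 -55,55,204|84 -61,54,205|78 -61,41,198|67 20,-132,87|152
232 -8,42,180|163 -15,42,181|87 -21,40,182|124 -37,57,195|88 -40,51,193|88 -49,54,197|91 -55,54,198|88 -62,56,202|83 -61,41,193|68 20,-131,82|157
234 -14,51,182|90 -19,49,182|138 -23,44,180|163 -34,52,188|124 -40,51,189|80 -48,54,193|82 -55,54,194|86 -61,54,196|87 -62,43,190|80 14,-119,84|184
236 -15,53,178|62 -20,51,179|139 -26,50,180|176 -31,46,179|196 -36,43,179|74 -47,51,186|60 -55,54,190|94 -61,54,191|117 -61,42,185|167 11,-114,83|193
238 -17,57,177|56 -22,54,176|94 -29,55,179|153 -36,55,181|164 -37,46,176|60 -43,45,177|56 -40,27,167|166 7,-76,99|236 1,-79,99|239 8,-107,82|214
240 -19,62,175|58 -25,59,175|57 -31,58,177|69 -35,55,176|71 -40,50
[... 848 characters left out ...]
,59,150|64 -35,56,149|57 -40,51,148|59 -1,-31,90|79 -6,-36,88|89 -14,-34,92|112 -23,-31,96|136 -31,-30,99|180
254 15,3,99|251 9,0,100|205 -20,41,132|100 -36,57,146|74 -1,-18,92|82 -11,-13,98|135 -19,-12,100|124 -14,-34,86|98 -28,-21,98|126 -33,-26,97|174
256 12,8,98|236 12,-3,92|137 -18,37,124|115 -22,33,123|103 -9,-2,98|129 -14,-7,97|150 -23,-4,101|150 -25,-13,97|144 -33,-12,100|148 -37,-18,97|144
258 10,11,96|164 10,0,88|89 -18,37,119|114 -21,31,117|113 -13,3,98|146 -19,1,98|150 -25,0,99|151 -29,-6,97|153 -35,-7,98|150 -43,-6,101|124Traceback (most recent call last):
  File "<stdin>", line 5, in <module>
  File "<stdin>", line 5, in <genexpr>
ValueError: cannot convert float NaN to integer
```

The scene depth shows the real fingertips about 22 mm above the nominal TCP (finger underside at z≈187 with TCP at z 163). My first push therefore caught the knob's top edge, and the second passed over it. I'll back off, drop lower and push on the face.

Run:
```python
from h import *
go(-80,44,163,150); go(-80,45,134,100); manip.dwell(.15)
push((-80,45),(-52,45),7,50,15,134)
im,d=shot("scene","scene4"); print(capfind("scene4"))
w=cloud(cams.camera_info("scene"),d)
for v in range(226,262,4):
    print(v,' '.join("%d,%d,%d|%s"%(*np.nan_to_num(np.r_[RW.T@(w[v,u,:2]-C0),w[v,u,2]]),im[v,u].max()) for u in range(281,314,4)))
cv2.imwrite('pics/c4.png',cv2.resize(im[190:310,220:370,::-1],(750,600)))
```

```text
13.43 [-72.5  44.9 134.2] [ 0.1 -1.5  0.2]
13.72 [-65.7  45.  134. ] [ 0.2 -0.9  0.9]
14.02 [-58.9  45.1 133.9] [-0.7 -1.   0.7]
14.31 [-51.7  45.  133.9] [-1.   0.9  0.4]
[(array([283.8, 234.2]), np.int32(19))]
226 -53,127,248|80 -60,126,250|80 -68,127,252|79 -76,127,254|82 -86,131,259|86 -89,122,255|71 -64,59,217|78 -69,52,214|65 -69,36,206|90
230 -53,128,240|83 -59,125,241|84 -68,126,244|82 -75,125,245|80 -83,125,247|74 -88,120,246|73 -63,58,207|76 -70,55,208|65 -69,35,197|108
234 -8,53,181|155 -14,47,179|212 -67,125,235|121 -76,126,237|80 -83,124,239|80 -88,120,238|80 -63,58,198|78 -69,53,198|70 -70,38,190|118
238 -12,59,176|62 -21,60,179|75 -26,53,177|56 -36,55,181|68 -46,57,185|77 -54,56,186|79 -62,55,188|79 -69,52,188|68 -70,38,181|123
242 -12,61,169|52 -24,65,174|52 -30,60,173|52 -36,55,172|70 -46,57,176|82 -53,55,176|81 -62,56,180|78 -69,53,180|72 -14,-72,97|128
246 -11,60,158|51 -22,63,163|53 -30,62,165|51 -34,53,161|61 -44,55,165|86 0,0,0|88 -61,54,169|82 -70,54,172|71 -23,-55,98|144
250 -10,58,148|200 -19,58,150|82 -29,59,154|53 -31,47,148|60 5,-35,91|107 -5,-33,95|104 -61,55,161|94 -69,52,161|87 -31,-39,99|176
254 22,4,98|250 -6,36,124|228 -14,35,126|109 5,-18,90|58 0,-24,88|102 -14,-16,97|126 -15,-32,88|96 -32,-18,101|144 -38,-24,99|159
258 16,14,96|163 11,7,93|135 -14,35,117|118 0,-6,88|95 -16,4,99|148 -21,-2,97|149 -30,-4,98|150 -37,-7,99|145 -47,-6,102|93
```

View pics/c4.png

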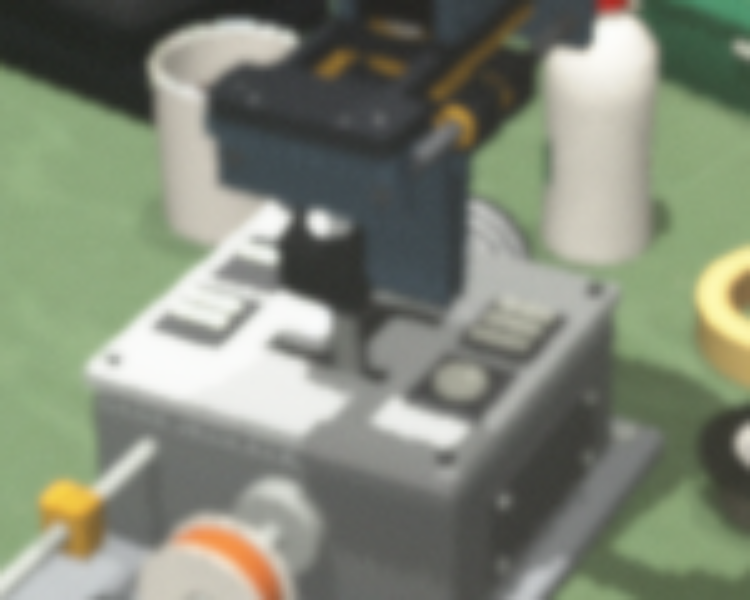

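Run:
```python
from h import *
push((-52,45),(-35.5,45),5.5,50,15,134)
im,d=shot("scene","scene5"); print(capfind("scene5"), get_obs()["clock"])
go(-60,45,134,150); go(-60,45,200,150)
im,d=shot("scene","scene6"); print(capfind("scene6"),[(np.round(a["extent"]),a["confidence"]) for a in spot_in("scene","knob_center")[:1]])
o=get_obs(); print(o["clock"])
overlay("scene","scene6","o6",0,.28)
```

```text
14.62 [-46.2  45.  134. ] [-0.5  0.4  1. ]
14.88 [-40.7  45.  134. ] [-1.  -0.2  1.1]
15.13 [-35.2  45.  134. ] [ 0.5 -0.   1.3]
[(array([312.3, 265.6]), np.int32(39))] 15.1833
[(array([278., 231.]), np.int32(55)), (array([287.7, 251.5]), np.int32(22)), (array([311. , 266.2]), np.int32(61))] [(array([269., 230., 292., 265.]), 0.77)]
16.1917
```

View pics/o6.png

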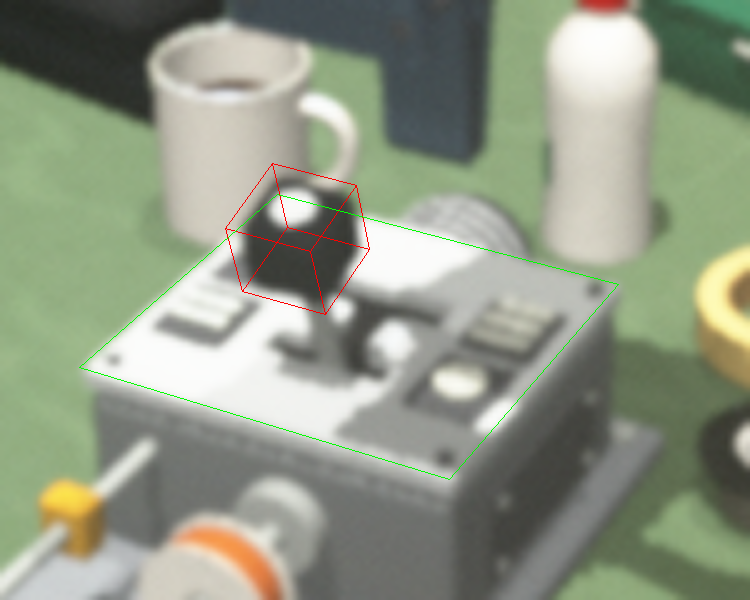

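Run:
```python
from h import *
go(-60,45,222,200); go(-3,95,222,200); go(-3,95,138,120); manip.dwell(.15)
push((-3,95),(-3,71),6,50,14,138)
im,d=shot("scene","scene7"); print(capfind("scene7"))
overlay("scene","scene7","o7",0,.25)
```

```text
18.24 [ -2.9  88.6 138.2] [-0.2  0.8  0.5]
18.51 [ -2.9  82.7 138. ] [ 0.8 -0.1  0.4]
18.77 [ -3.   76.7 138. ] [1.7 0.2 1.1]
19.04 [ -2.9  70.7 138. ] [0.4 0.3 0.9]
[(array([289. , 219.6]), np.int32(28))]
```

View pics/o7.png

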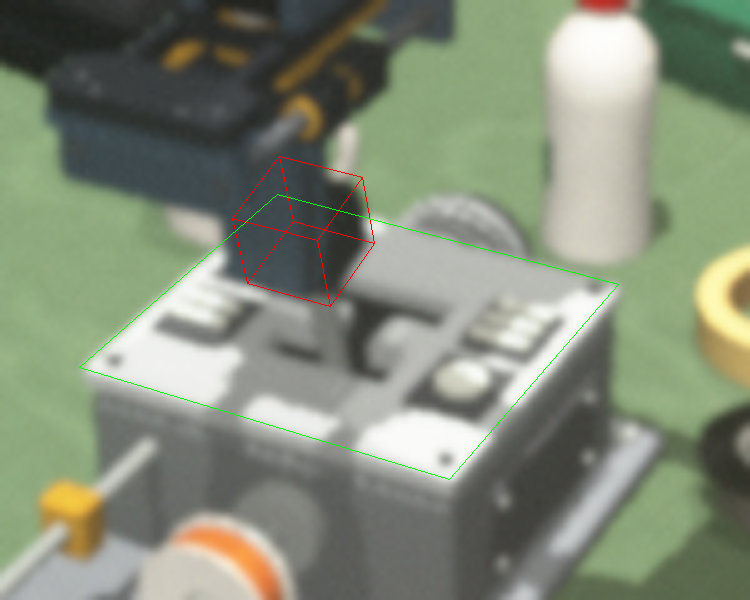

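Run:
```python
from h import *
push((-3,71),(-3,-1),8,55,12,138)
push((-3,-1),(-3,-16),3,40,9,138)
im,d=shot("scene","scene8"); print(capfind("scene8"))
overlay("scene","scene8","o8",0,-.29)
```

```text
19.38 [ -3.   62.6 138. ] [ 0.4 -0.7 -1.5]
19.68 [ -3.   54.5 137.9] [ 0.7 -0.1 -1.6]
19.97 [ -3.   46.5 137.9] [-0.9  0.2 -1.2]
20.26 [ -3.   38.6 138. ] [ 0.2  0.1 -1.5]
20.55 [ -3.   30.6 137.9] [ 0.3 -0.3 -1.4]
20.84 [ -3.   22.6 138. ] [-0.2 -0.4 -1.2]
21.13 [ -3.   14.6 137.9] [ 0.8 -0.2 -1.5]
21.43 [ -3.    6.6 137.9] [ 1.3 -0.8 -0.5]
21.72 [ -3.   -1.4 138. ] [ 0.2 -0.4 -1.5]
21.97 [ -3.   -4.1 138. ] [0.5 0.8 0.7]
22.22 [ -3.   -7.2 138. ] [ 0.5 -0.3  0.3]
22.47 [ -2.9 -10.2 138. ] [0.2 0.5 0.2]
22.72 [ -3.  -13.2 138. ] [ 0.2  0.1 -0.2]
22.97 [ -3.  -16.2 138. ] [-1.1 -0.  -0.4]
[(array([299.8, 255.2]), np.int32(68))]
```

View pics/o8.png

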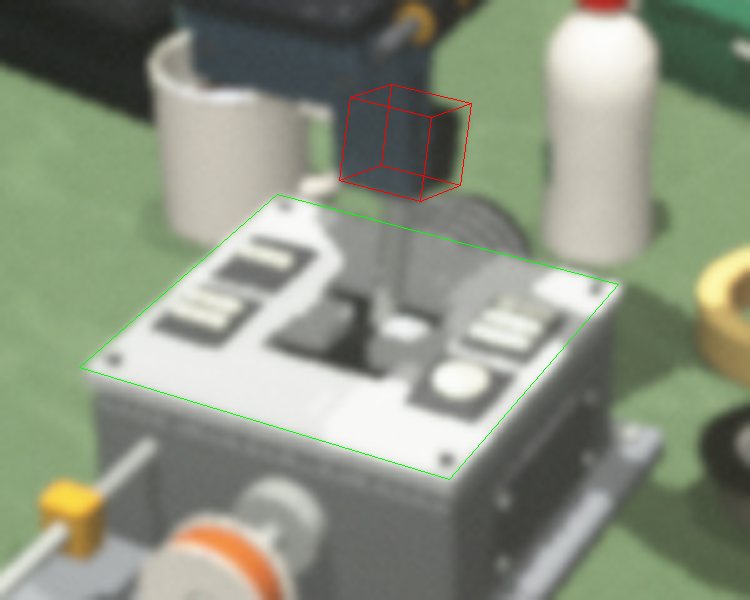

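Run:
```python
from h import *
push((-3,-16),(-3,-20),2,40,6,138)
go(-3,5,138,150); go(-3,5,222,180)
im,d=shot("scene","scene9"); print(capfind("scene9",(280,190,340,240)),get_obs()["clock"])
overlay("scene","scene9","o9",0,-.29)
for a in ((0,-.26),(0,-.28),(0,-.3),(.03,-.28),(-.03,-.28)): print(a,capmodel(*a)+[-.8,-1.7])
```

```text
23.27 [ -3.  -18.1 138. ] [ 0.2 -0.  -0.3]
23.52 [ -3.  -20.2 138. ] [-0.2  0.2  0.5]
[] 24.5
(0, -0.26) [300.28830337 208.8573016 ]
(0, -0.28) [301.06195795 208.57250451]
(0, -0.3) [301.82718728 208.32206322]
(0.03, -0.28) [298.89748204 208.0793326 ]
(-0.03, -0.28) [303.23465042 209.13262716]
```

View pics/o9.png

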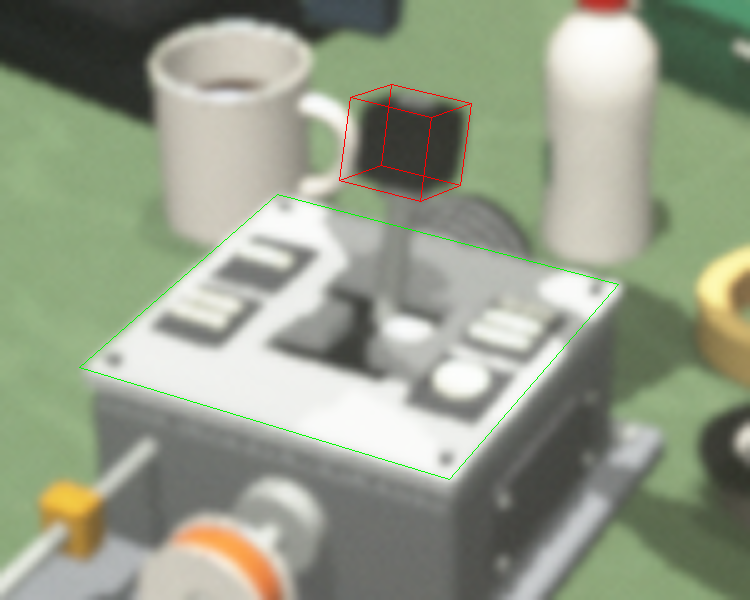

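Run:
```python
from h import *
o=get_obs(); T=np.eye(4);T[:3,:3]=Rq(o["tool_rot"]);T[:3,3]=o["position"]
shot("wrist","w10"); ci=cams.camera_info("wrist"); P=T@ci["hand_eye"]
w=cloud(ci,np.load('pics/w10.npy'),P); l=(w[...,:2]-C0)@RW
k=(w[...,2]>140)&(w[...,2]<200)&(abs(l[...,0])<45)&(l[...,1]<-8)&(l[...,1]>-100)
print(k.sum()); 
if k.sum(): print(np.percentile(l[k],[2,98],axis=0),np.percentile(w[...,2][k],[2,50,98]))
shot("top","top10"); ci=cams.camera_info("top"); w=cloud(ci,np.load('pics/top10.npy')); l=(w[...,:2]-C0)@RW
k=(w[...,2]>140)&(w[...,2]<196)&(abs(l[...,0])<45)&(l[...,1]<-8)&(l[...,1]>-100)
print(k.sum()); 
if k.sum(): print(np.percentile(l[k],[2,98],axis=0),np.percentile(w[...,2][k],[2,50,98]))
K,c=knobpts(0,-.29); print(K.round(),c)
cv2.imwrite('pics/c10.png',np.hstack([cv2.resize(cv2.imread('pics/w10.png'),(400,300)),cv2.resize(cv2.imread('pics/top10.png')[170:310,200:387],(400,300))]))
```

```text
3110
[[-18.3902351  -68.0318824 ]
 [ 16.38062753 -28.26078601]] [160.04205451 181.57011425 186.91166554]
0
[[-19. -59. 143.]
 [ 19. -59. 143.]
 [ 19. -22. 154.]
 [-19. -22. 154.]
 [-19. -69. 177.]
 [ 19. -69. 177.]
 [ 19. -33. 188.]
 [-19. -33. 188.]] [  0.         -45.75235602 165.31902008]
```

View pics/c10.png

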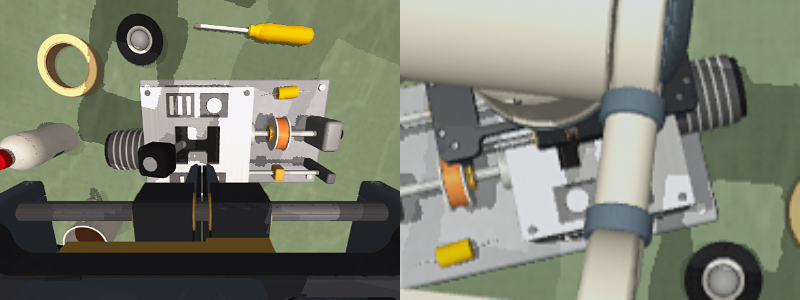

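Run:
```python
from h import *
go(52,-10,222,200); go(52,-46,222,150); go(52,-46,136,120); manip.dwell(.15)
push((52,-46),(4,-45),6,50,12,136)
push((4,-45),(-16,-44.5),2.5,40,7,136)
shot("scene","scene11"); overlay("scene","scene11","o11",-.26,-.28)
```

```text
26.71 [ 45.6 -45.9 136.2] [ 0.2  0.7 -0.4]
26.98 [ 39.7 -45.7 136. ] [ 0.8  1.3 -0.7]
27.24 [ 33.9 -45.7 136.1] [ 1.3  0.6 -1.7]
27.51 [ 27.7 -45.5 136.1] [ 1.1 -0.3 -0.8]
27.77 [ 21.6 -45.4 136. ] [ 1.7  0.2 -1. ]
28.04 [ 15.6 -45.2 136. ] [ 1.1  1.8 -0.2]
28.31 [  9.6 -45.1 136. ] [ 0.4  1.  -1.7]
28.57 [  3.6 -45.  136. ] [ 1.   1.  -0.9]
28.82 [  4.  -44.9 136. ] [ 0.2  0.9 -1.7]
29.07 [  1.5 -44.9 136. ] [-0.5  0.1  0.1]
29.32 [ -1.1 -44.9 136.1] [ 1.3 -0.3 -0.3]
29.57 [ -2.8 -44.9 136.2] [ 6.2  0.  -3.1]
29.82 [ -3.8 -45.1 136.5] [14.   1.3 -5.4]
STOP
```

View pics/o11.png

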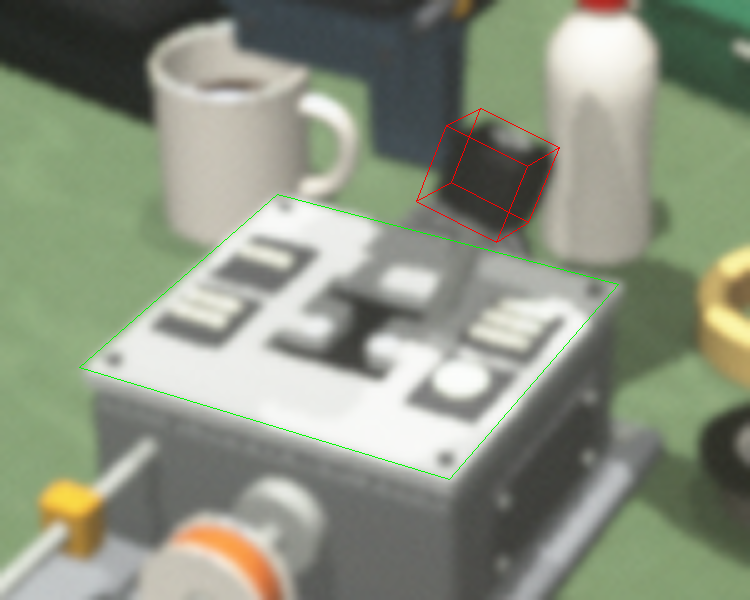

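The hard stop came at the predicted place. I'll back off, check the pose and the loose things, then hand in.

Run:
```python
from h import *
go(20,-45,136,120); go(25,-40,222,150)
manip.move_pose(wp(25,60,260),Q)
o=get_obs(); T=np.eye(4);T[:3,:3]=Rq(o["tool_rot"]);T[:3,3]=o["position"]
shot("wrist","w12"); ci=cams.camera_info("wrist"); P=T@ci["hand_eye"]
w=cloud(ci,np.load('pics/w12.npy'),P); l=(w[...,:2]-C0)@RW
k=(w[...,2]>135)&(w[...,2]<200)&(l[...,0]<10)&(l[...,0]>-90)&(l[...,1]<-10)&(l[...,1]>-100)
print(k.sum(),np.percentile(l[k],[2,98],axis=0),np.percentile(w[...,2][k],[2,50,98]))
K,c=knobpts(-.26,-.28); print(K.round(),c)
shot("scene","scene12"); overlay("scene","scene12","o12",-.26,-.28)
for lab in ["tape_roll","driver","capacitor","tweeter"]: print(lab,[(np.round(a["extent"]),round(a["confidence"],2)) for a in spot_in("scene",lab)[:1]])
print(o["clock"],o["contact_force"])
```

```text
2803 [[-60.01426948 -66.01380325]
 [-21.60912856 -26.13862445]] [155.36842247 176.2162158  183.33305252]
[[-52. -58. 134.]
 [-15. -58. 144.]
 [-18. -21. 154.]
 [-55. -21. 144.]
 [-61. -67. 167.]
 [-24. -67. 177.]
 [-27. -31. 187.]
 [-64. -31. 178.]] [-39.530986   -44.21690377 160.60069504]
tape_roll [(array([357., 239., 401., 269.]), 0.66)]
driver [(array([308., 216., 331., 253.]), 0.72)]
capacitor [(array([279., 328., 298., 347.]), 0.68)]
tweeter [(array([357., 270., 395., 299.]), 0.79)]
31.475 [-0.49386896  0.12456638 -0.37207381]
```

View pics/o12.png

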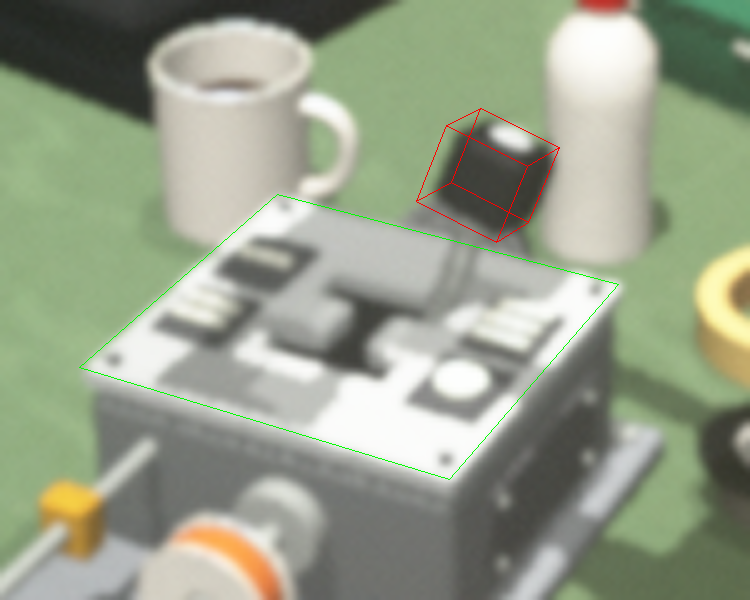

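View pics/w12.png

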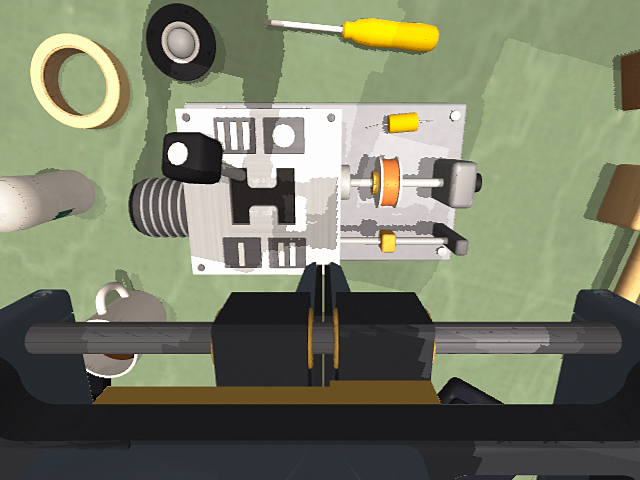

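Run:
```python
from h import *
manip.dwell(.2); print(manip.sign_off())
```

```text
the job is handed in; nothing more can be done
None
```

The lever is home in the near-right slot, the one with the three-ribbed plate, and I handed the job in at about 32 s of the 48 s allowed. I used shut fingers in three pushes: out of the park slot, across to the right, then back toward the robot until it stopped.

**Final checks:**
- **End stop:** the last push met a hard stop at the expected place, with at most about 14 N on the wrist.
- **Lever position:** after backing off, the knob's measured position matches the model of "home" (throw -0.26, cross -0.28) to within about 4 mm. The wrist picture shows the lever at the end of that slot.
- **Robot clear:** the fingers were off the knob when I handed in, with residual force under 1 N.
- **Loose things:** the tape roll, capacitor and tweeter were found within about 3 pixels of their first positions. The detector reported the screwdriver in the wrong place, so I checked it and the glue bottle only by eye; both look undisturbed.

**What went wrong:** the real fingertips sit about 22 mm above the nominal tool point. My first push therefore caught the knob's top edge, with about 24 N in all, below the 50 N limit. The second push passed over the knob without touching it. I saw this in the depth image, lowered the fingers, and the remaining pushes went as planned.

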